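# Reset the tripped dust extractor through its shuttered well

## Task

The workshop's dust extractor has tripped: on the control box whose shutter is shut, the one with the round well, push the shutter fully open by its tab, reach a fingertip down into the well and press the sunken reset key all the way in, then push the shutter fully shut again. Only push and press with the fingers: do not pinch the tab, and do not shove or lift the box. Leave the box with the square well, its open shutter and key, and everything else on the bench as they are.

Things in the scene. Friction and masses are not known exactly. Their poses are not given: they have to be found in the camera images.
- round_box: Grey control box with the ROUND well (50 mm diameter), the reset box of the dust extractor. 100 (x) x 170 (y) x 60 mm (z), 3.5 kg, standing loose on the bench; origin at the centre of its underside, z up, y along its length. It turns up to 0.5 rad either way and the two boxes may swap sides. The well is 26 mm deep, sunk in the top face at y = -40 mm; a key stands in the middle of its floor.
- round_well (a point): Centre of the mouth of this box's well, in its top face (60 mm above the bench); axes as the box.
- round_key_top (a point): Centre of the top of this box's sunken black key, 22 mm diameter; at rest 18 mm below the mouth of the well, 8 mm above the well's floor.
- round_key (a joint): How far this key is pressed down, 0 to 0.006 m (its stop). It springs back; about 1 N starts it and 4.5 N takes it fully down.
- round_shutter (a joint): Shutter of this box: a 60 x 58 x 3 mm aluminium plate sliding on the top face. 0 = shut, centred over the well; it grows as the plate slides towards the box's +y, to 0.06 m = fully open, well clear. Slides with about 1.2 N and stays where it is left. Starts shut or up to 16 mm open.
- round_tab (a point): Middle of the top edge of the tab that stands on the middle of this shutter: 40 mm (box x) x 8 mm (box y), rising 22 mm above the plate, its top 85 mm above the bench (plate top 63 mm). Moves with the shutter; axes as the box.
- square_box: Grey control box with the SQUARE well (50 x 50 mm), to be left alone. 100 (x) x 170 (y) x 60 mm (z), 3.5 kg, standing loose on the bench; origin at the centre of its underside, z up, y along its length. It turns up to 0.5 rad either way and the two boxes may swap sides. The well is 26 mm deep, sunk in the top face at y = -40 mm; a key stands in the middle of its floor.
- square_well (a point): Centre of the mouth of this box's well, in its top face (60 mm above the bench); axes as the box.
- square_key_top (a point): Centre of the top of this box's sunken black key, 22 mm diameter; at rest 18 mm below the mouth of the well, 8 mm above the well's floor.
- square_key (a joint): How far this key is pressed down, 0 to 0.006 m (its stop). It springs back; about 1 N starts it and 4.5 N takes it fully down.
- square_shutter (a joint): Shutter of this box: a 60 x 58 x 3 mm aluminium plate sliding on the top face. 0 = shut, centred over the well; it grows as the plate slides towards the box's +y, to 0.06 m = fully open, well clear. Slides with about 1.2 N and stays where it is left. Starts open.
- square_tab (a point): Middle of the top edge of the tab that stands on the middle of this shutter: 40 mm (box x) x 8 mm (box y), rising 22 mm above the plate, its top 85 mm above the bench (plate top 63 mm). Moves with the shutter; axes as the box.
- round_tab_near: The half, 4 mm thick, of the round box's tab that faces the box's -y; origin at the middle of its foot, on the plate. The two halves are one solid tab; fingers squeezing both at once are pinching it.
- round_tab_far: The half, 4 mm thick, of the round box's tab that faces the box's +y; origin at the middle of its foot, on the plate. The two halves are one solid tab; fingers squeezing both at once are pinching it.
- glue_jar: Bystander: jar of glue, 38 mm across, 62 mm tall, standing between the two boxes.
- spray_can: Bystander: spray can, 54 mm across, 160 mm tall, standing beyond the boxes.
- tool_cup: Bystander: yellow cup, 76 mm across, 90 mm tall, standing beyond the boxes.
- tape_roll: Bystander: roll of tape lying flat, 90 mm across, 22 mm tall, left of the boxes.
- hammer: Bystander: hammer lying on the bench, right of the boxes.
- shoe_last: Bystander: wooden shoe last, about 240 mm long, 75 mm tall, standing on its sole beyond the boxes.
Not all that is in view belongs to the job. Leave any yellow look-alike of the round_box alone.

How it is judged:
On the way, in this order (a step that is already met when the one before it is completed fails the run):
1. the round well's shutter is pushed open (at least 52 of 60 mm) (value of joint round_shutter above 0.052 m), for 0.1 s.
2. with the shutter open, the fingers press the key in the round well fully in (at least 4.5 of 6 mm) (value of joint round_key above 0.0045 m and value of joint round_shutter above 0.045 m and contact force between the fingers and round_box above 0.5 N), for 0.1 s.
At the end, for the whole second after the job is handed in: The round well's shutter is shut again to within 4 mm, its key has sprung back, the box stands level and still within 25 mm of where it stood, and the other box is as it was (within 15 mm, shutter open, key not pressed) (value of joint round_shutter below 0.004 m and value of joint each of round_key, square_key below 0.0015 m and value of joint square_shutter above 0.048 m and linear speed of round_box below 0.01 m/s and distance of round_box from where it was at the start of the episode below 0.025 m and angle between round_box's own z axis and vertical below 0.05 rad and distance of square_box from where it was at the start of the episode below 0.015 m); the robot touches nothing.
It fails at once if the tab is pinched: fingers press both its halves with over 2 N each at once (contact force between the fingers and round_tab_near above 2 N and contact force between the fingers and round_tab_far above 2 N).
It fails at once if the key in the square well is pressed, or its shutter is moved from its open place (value of joint square_key above 0.002 m or value of joint square_shutter below 0.048 m).
It fails at once if the reset box is shoved more than 25 mm, lifted or tipped (distance of round_box from where it was at the start of the episode above 0.025 m or height (world z) of round_box above 0.006 m or angle between round_box's own z axis and vertical above 0.08 rad).
It fails at once if the box with the square well is shoved more than 15 mm (distance of square_box from where it was at the start of the episode above 0.015 m).
It fails at once if a bystander is moved more than 20 mm, lifted or knocked over (distance of any of glue_jar, spray_can, tool_cup, tape_roll, hammer, shoe_last from where it was at the start of the episode above 0.02 m).
It also fails if it takes over 58 s, if anything falls off the work surface, if the arm or the gripper's body presses on something with over 40 N, if the wrist force passes 120 N, or if a joint passes its speed limit or range.

## Robot

A 7-joint arm with a two-finger parallel gripper is mounted at the origin on the work surface. World frame = base frame: x ahead of the robot, y to its left, z up, the work surface at z = 0. Lengths are in m, angles in rad, forces in N, time in s.
With the tool pointing down it reaches from about 0.35 to 0.9 m from the base axis. Payload 8.1 kg.
Tool frame: the origin (TCP) lies at the very end of the fingers, on their centre line; the grasp point (between the pads) lies 19 mm behind it (arm.tcp_to_grasp is the z of the grasp point in the tool frame, in m); z points along the fingers, y is the line along which they close (so a half turn about z gives the same grasp; the last joint's range is limited). The gripper opens to 92 mm and grips with 3 to 60 N. Pads are 19 mm wide; open, the fingers measure 130 mm over their backs; the gripper's body (75 mm by 190 mm) begins 47 mm behind the grasp point.
Start: joints at [1.083, 0.434, 0.025, 1.573, -0.012, 1.134, -0.075], TCP at [0.235, -0.579, 0.227] pointing down, gripper open.
Joint ranges: [-2.62, 2.62], [-0.44, 2.09], [-1.27, 1.32], [0.08, 2.57], [-1.32, 4.46], [0.12, 2], [-2.74, 2.74]. Speed limits (rad/s): [2.22, 2.22, 3.01, 3.01, 3.14, 3.14, 3.14].

## Interface

Orientations are given as a rotation vector (axis times angle).
In Python, from cell import readout, vision, sign_off, arm gives the robot as it stands. The module is installed in compiled form; this text tells all that it offers.
- The arm moves only by the shell command python3 -m creep 'ROWS' [FORCE]. ROWS is JSON, a list of rows, each a list of 5 numbers: the shift along the tool's x, y, z in units of 4 cm (1.0 is 4 cm), then the turn about the tool's z in units of 4 degrees (1.0 is 4 degrees), then the opening, from 0 (shut) to 1 (fully open). A call has 1 to 12 rows; each row shifts and turns the commanded pose from where the row before left it, along the tool's axes as they then stand; what a row does not reach is not made up. A row lasts 1/8 s, in which the tool goes at most 62.5 mm and 10.7 degrees, less where a joint would pass 70% of its speed; a pose out of reach is approached as far as the arm can. A call with a number of a shift or a turn outside -1 to 1 is refused whole. A call with a gripper value outside its range is refused whole. The fingers move at their own pace and stop on an object; FORCE is the grip in N (left out, the last holds). Time passes only in rows, so rows that do not move let the fingers close. It gives the time, the measured TCP pose, the force, the opening and the grip force at its end, in the units of the state.
- readout.observe(): the state, without advancing time (a new reading comes with each control period).
- vision.get_image(name): name is "scene" or "top"; returns a dict with "pixels" (480x640x3 uint8, blue, green, red), "z_map" (480x640 float32, m along the optical axis (not along the pixel's ray), 0 where there is no reading), "camera_matrix" (3x3 intrinsics, pixels), "position" and "rotation" of the camera in the world. Camera axes: x right, y up, looking along -z (the intrinsics and any distortion apply to the point x, -y, -z); pixel columns grow to the right and rows downward; lengths in m; the calibration is good to about 2 mm. A picture is of the moment at which its call begins.
- sign_off(): hands the job in; it is judged then, once.
The state is a dict: "clock": time; "joints": joint angles; "dq": joint speeds; "joint_efforts": joint torques, N m; "position": TCP position; "ee_rot": TCP orientation; "force": force on the tool from outside, world axes, zero at the start; "ft_torque": the same for the moment, N m; "width": opening from 0.0 (shut) to 1.0 (fully open); "gripper_force": force on a finger pad.
Only numpy, scipy, OpenCV 4.12 (cv2) and the standard library are available. Lean on these libraries where they do the work, as an engineer would, in place of code of your own. Each camera call takes 0.05 s, during which the arm holds its last target. There are 200 camera calls.

## Working session

There is one attempt and no reset: what is moved stays moved. The work goes in short steps, Python scripts to look and compute and a shell command to move; the robot and the scene stay as the last step left them, time stands still between calls to the robot, and variables do not carry over. Pictures are saved under pics/ and viewed, at most 10 in all, crops included, and the job is handed in when it is done.

```bash
mkdir -p pics; python3 - <<'E'
from cell import readout, vision, arm
import cv2,numpy as np
s=readout.observe();print({k:np.round(v,3) for k,v in s.items()})
for n in("scene","top"):
    d=vision.get_image(n);cv2.imwrite(f"pics/{n}0.png",d["pixels"]);np.savez(f"{n}0.npz",**d)
    print(n,d["camera_matrix"],d["position"],d["rotation"])
E
```

```text
{'clock': np.float64(0.0), 'joints': array([ 1.083,  0.435,  0.025,  1.574, -0.012,  1.134, -0.075]), 'dq': array([ 0.   ,  0.001, -0.001, -0.002,  0.001,  0.   ,  0.001]), 'joint_efforts': array([ 0.0000e+00, -6.6786e+01,  9.8500e-01, -3.1446e+01, -6.0000e-02,
        4.3000e-02,  0.0000e+00]), 'position': array([ 0.234, -0.579,  0.226]), 'ee_rot': array([-3.082e+00, -6.000e-01,  1.000e-03]), 'force': array([ 0.23 , -0.164,  1.311]), 'ft_torque': array([-0.067, -0.003,  0.033]), 'gripper_force': np.float64(0.0), 'width': np.float64(1.001)}
scene [[456.31691376   0.         323.70979136]
 [  0.         456.31691376 235.54188078]
 [  0.           0.           1.        ]] [1.25665599 0.31197071 0.67871517] [0.58482043 0.90271342 1.78046042]
top [[528.31611414   0.         309.58350263]
 [  0.         528.31611414 243.4951743 ]
 [  0.           0.           1.        ]] [ 0.44894478 -0.03197823  1.3948107 ] [ 0.07502655 -0.03011378 -1.5732854 ]
```

View pics/top0.png

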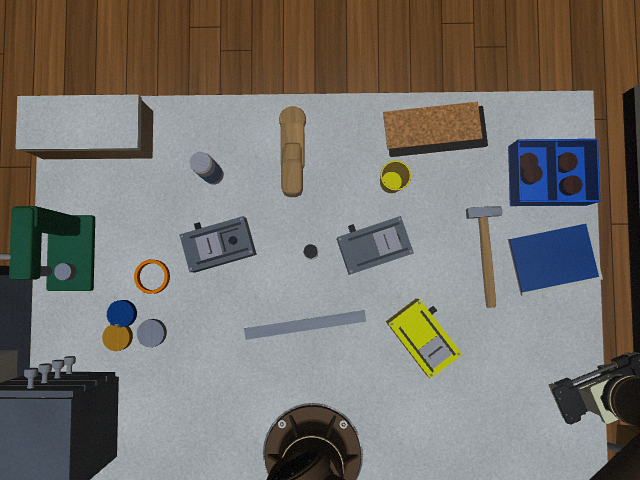

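View pics/scene0.png

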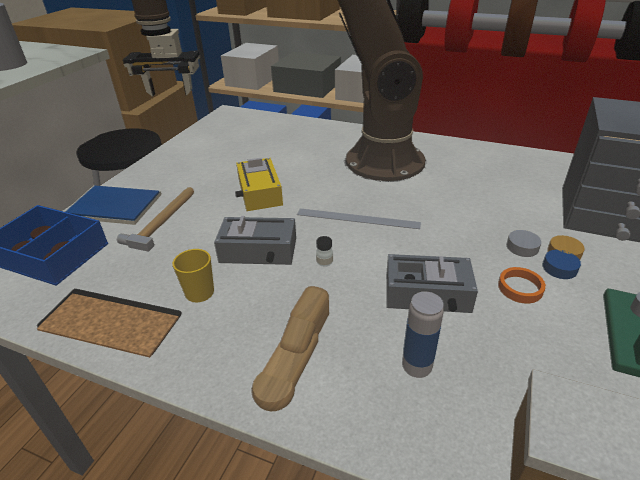

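Candidates (top view): the grey box at (218,243), open, with its well and key showing at (233,240); the grey box at (375,245), with its shutter over the well end at (386,242); and the yellow look-alike at (424,338). By the description, I choose (375,245). A close crop will check it.

```bash
python3 - <<'E'
import cv2,numpy as np
t=cv2.imread("pics/top0.png")
a=cv2.resize(t[205:285,170:270],None,fx=4,fy=4,interpolation=cv2.INTER_CUBIC)
b=cv2.resize(t[205:285,325:425],None,fx=4,fy=4,interpolation=cv2.INTER_CUBIC)
cv2.imwrite("pics/crop1.png",np.hstack([a,b]))
E
```

```text
(no output)
```

View pics/crop1.png

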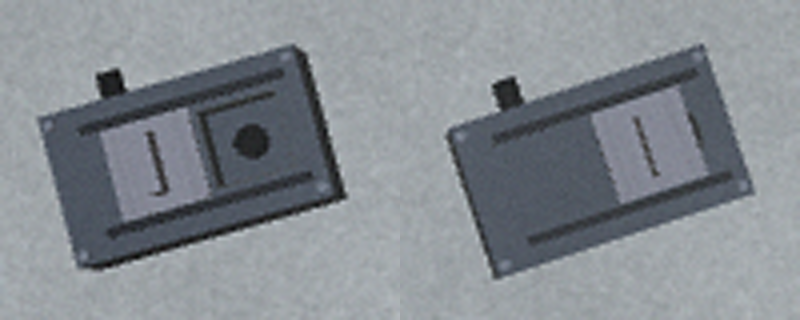

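The left crop shows the square well, open, with its key at about (233,240). The right crop shows the shut shutter at (386,242) with a curved sliver of well at its right, so that is the round box. I'll measure it next.

```bash
cat > h.py <<'E'
import numpy as np,cv2
from scipy.spatial.transform import Rotation as R
def cloud(d):
    K=d["camera_matrix"];v,u=np.mgrid[0:480,0:640];z=d["z_map"]
    p=np.stack([(u-K[0,2])/K[0,0]*z,-(v-K[1,2])/K[1,1]*z,-z],-1)
    return p@R.from_rotvec(d["rotation"]).as_matrix().T+d["position"]
def onplane(d,uv,h):
    K=d["camera_matrix"];uv=np.atleast_2d(uv).astype(float)
    r=np.c_[(uv[:,0]-K[0,2])/K[0,0],-(uv[:,1]-K[1,2])/K[1,1],-np.ones(len(uv))]@R.from_rotvec(d["rotation"]).as_matrix().T
    return d["position"]+r*((h-d["position"][2])/r[:,2])[:,None]
E
python3 - <<'E'
from h import *
d=dict(np.load("top0.npz"));P=cloud(d);g=d["pixels"].astype(int).sum(2)/3
hsv=cv2.cvtColor(d["pixels"],cv2.COLOR_BGR2HSV)
for name,(x0,x1,y0,y1) in dict(round=(325,425,205,285),square=(170,270,205,285)).items():
    roi=np.zeros((480,640),bool);roi[y0:y1,x0:x1]=1
    q=P[roi&(P[...,2]>.05)&(P[...,2]<.066)]
    print(name,len(q),'z med',np.median(q[:,2]))
    # top face pixels -> plane 0.06
    m=roi&(P[...,2]>.052)
    v,u=np.nonzero(cv2.morphologyEx(m.astype(np.uint8),cv2.MORPH_OPEN,np.ones((7,7))))
    w=onplane(d,np.c_[u,v],.06)[:,:2]
    (c,sz,a)=cv2.minAreaRect(w.astype(np.float32)*1000);print('rect',c,sz,a)
    box=cv2.boxPoints((c,sz,a));e=[box[1]-box[0],box[2]-box[1]];l=max(e,key=np.linalg.norm);ly=l/np.linalg.norm(l)
    if ly[1]<0: ly=-ly
    lx=np.array([ly[1],-ly[0]]);print('yaxis',ly,'yaw',np.arctan2(-ly[0],ly[1]))
    for nm,h,mm in(("plate",.063,m&(g>115)),("tab",.085,m&(P[...,2]>.075))):
        v,u=np.nonzero(mm);
        if len(u)<3: print(nm,len(u));continue
        w=onplane(d,np.c_[u,v],h)[:,:2]*1000-c
        print(nm,len(u),'bx',np.percentile(w@lx,[1,50,99]),'by',np.percentile(w@ly,[1,50,99]))
s=dict(np.load("scene0.npz"));Q=cloud(s)
print('scene: tall pts near round box')
m=(Q[...,2]>.078)&(Q[...,2]<.09)&(abs(Q[...,0]-.45)<.12)&(Q[...,1]<-.1)&(Q[...,1]>-.32)
q=Q[m];print(len(q),q.mean(0) if len(q) else 0, q.min(0),q.max(0))
E
```

```text
round 2404 z med 0.06102489335225614
rect (534.5926513671875, -158.51312255859375) (99.71527862548828, 170.08155822753906) 18.04362678527832
yaxis [-0.30974126  0.9508209 ] yaw 0.3149209
plate 577 bx [-49.7479176    1.56693968  56.93017615] by [-84.4637143  -33.39321964  80.39528695]
tab 86 bx [-116.25696707    0.54070587  117.03684202] by [-91.4595407  -30.54232765 106.10133092]
square 1990 z med 0.06118456530998184
rect (539.0283813476562, 244.18222045898438) (100.73243713378906, 171.1955108642578) 15.902783393859863
yaxis [-0.27400592  0.96172804] yaw 0.2775559
plate 542 bx [-66.97617385   0.54859165  77.836079  ] by [-78.47156552  21.82838022  94.05855713]
tab 102 bx [-112.49632368   -1.25311452   92.96946957] by [-94.65930462  19.24319283 113.29953153]
scene: tall pts near round box
60 [ 0.54638085 -0.18754381  0.08396468] [ 0.52375077 -0.19749188  0.07848365] [ 0.5643554  -0.1796256   0.08757064]
```

```bash
cat > go.py <<'E'
# prints shift to box-frame targets "bx by z(mm)" in tool units
import sys; from h import *; from cell import readout
C=np.array([.5346,-.1585]);ly=np.array([-.3097,.9508]);lx=np.array([ly[1],-ly[0]])
s=readout.observe();r=R.from_rotvec(s["ee_rot"]).as_matrix();p=np.array(s["position"])
b=p[:2]-C;print("t",round(s["clock"],2),"box mm",np.round([1e3*b@lx,1e3*b@ly,1e3*p[2]],1),"F",np.round(s["force"],1),"w",round(s["width"],2),
 "tilt",round(np.arccos(-r[2,2]),4),"turn units",round(np.degrees(np.arctan2(r[1,0],r[0,0])-np.arctan2(lx[1],lx[0]))/4,2))
for a in sys.argv[1:]:
    x,y,z=[float(k)/1e3 for k in a.split(",")]
    t=np.r_[C+x*lx+y*ly,z];print(a,"->",np.round(r.T@(t-p)/.04,2)); p=t
E
python3 -m creep '[[0,0,0,1,0],[0,0,0,0,0]]' 20; python3 go.py 0,-64,180 0,-64,70
```

```text
clock: 0.35
position: [0.2345, -0.5791, 0.2263]
ee_rot: [-3.102, -0.493, 0.0]
force: [0.7, 0.3, -0.2]
width: 0.831
gripper_force: 0.0
t 0.35 box mm [-415.6 -307.   226.3] F [ 0.7  0.3 -0.2] w 0.83 tilt 0.0008 turn units 0.0
0,-64,180 -> [10.39 -6.07  1.16]
0,-64,70 -> [0.   0.   2.75]
```

```bash
python3 -m creep '[[0.9,-0.5,0,0,0],[0.9,-0.5,0,0,0],[0.9,-0.5,0,0,0],[0.9,-0.5,0,0,0],[0.9,-0.5,0,0,0],[0.9,-0.5,0.2,0,0],[0.9,-0.5,0.2,0,0],[0.9,-0.5,0.2,0,0],[0.9,-0.5,0.2,0,0],[0.9,-0.5,0.2,0,0],[0.9,-0.5,0.2,0,0],[0.5,-0.5,0,0,0]]'; python3 go.py 0,-64,100 0,-64,70
```

```text
clock: 1.85
position: [0.5568, -0.2202, 0.1778]
ee_rot: [-3.101, -0.498, 0.001]
force: [0.4, 0.7, -0.3]
width: 0.004
gripper_force: 0.0
t 1.85 box mm [  2.  -65.6 177.8] F [ 0.4  0.7 -0.3] w 0.0 tilt 0.0013 turn units 0.05
0,-64,100 -> [-0.05 -0.04  1.94]
0,-64,70 -> [0.   0.   0.75]
```

```bash
python3 -m creep '[[0,0,0.5,0,0],[0,0,0.5,0,0],[0,0,0.5,0,0],[0,0,0.5,0,0],[0,0,0.3,0,0],[0,0,0.3,0,0],[0,0,0,0,0],[0,0,0,0,0]]'; python3 go.py 0,-64,71 0,-3,71
python3 - <<'E'
from cell import vision
import cv2,numpy as np
d=vision.get_image("scene");im=d["pixels"]
cv2.imwrite("pics/s1.png",cv2.resize(im[120:300,180:420],None,fx=3,fy=3))
E
```

```text
clock: 2.85
position: [0.5562, -0.2224, 0.0753]
ee_rot: [3.102, 0.493, 0.001]
force: [-0.4, -0.0, 0.8]
width: 0.005
gripper_force: 0.0
t 2.85 box mm [  0.7 -67.5  75.3] F [-0.4 -0.   0.8] w 0.0 tilt 0.0008 turn units 0.0
0,-64,71 -> [-0.02 -0.09  0.11]
0,-3,71 -> [ 0.   -1.52 -0.  ]
```

View pics/s1.png

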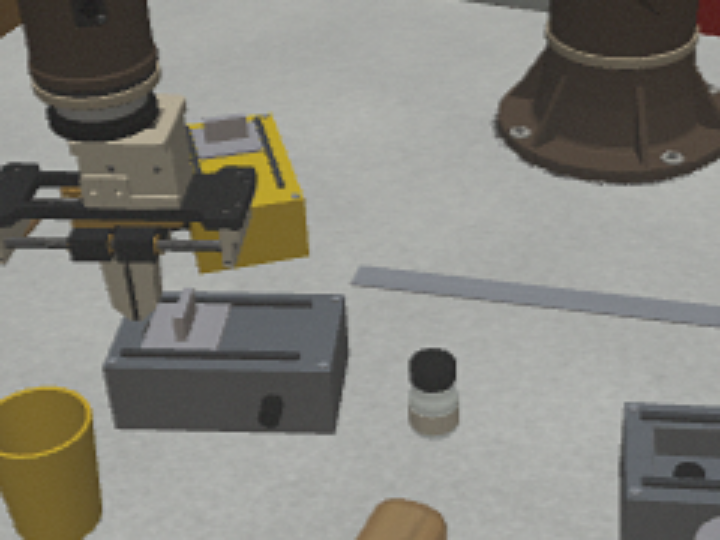

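The fingertips (crop 135,315) stand on the box's -y side of the tab (183,310), clear of the plate. The tips taper, so I'll push gently and measure.

```bash
python3 -m creep '[[0,-0.15,0.1,0,0],[0,-0.15,0,0,0],[0,-0.15,0,0,0],[0,-0.15,0,0,0],[0,-0.15,0,0,0],[0,-0.15,0,0,0],[0,-0.15,0,0,0],[0,-0.15,0,0,0],[0,-0.15,0,0,0],[0,-0.15,0,0,0],[0,0,0,0,0],[0,0,0,0,0]]'; python3 go.py 0,-3,71
cat > tab.py <<'E'
from h import *; from cell import vision
C=np.array([.5346,-.1585]);ly=np.array([-.3097,.9508]);lx=np.array([ly[1],-ly[0]])
# box and plate from scene view: plate brightness on plane .063, tab height by depth
d=vision.get_image("scene");Q=cloud(d);b=(Q[...,:2]-C)*1e3;bx=b@lx;by=b@ly;z=Q[...,2]*1e3
g=d["pixels"].mean(2)
m=(abs(bx)<26)&(abs(by)<85)&(z>57)&(z<68)
pl=m&(g>np.percentile(g[m],50)*1.25)
print("plate",pl.sum(),"by",np.percentile(by[pl],[2,50,98]),"grey levels",np.percentile(g[m],[10,50,90]))
t=(abs(bx)<24)&(abs(by)<85)&(z>70)&(z<84)
for k in range(-80,80,4):
    n=t&(by>=k)&(by<k+4)
    if n.sum()>5: print(k,n.sum(),np.round([bx[n].min(),bx[n].max(),z[n].max()]))
T=(z>15)&(z<50)&(bx>40)&(bx<60)&(abs(by)<70)
if T.sum(): print("+x side face bx",np.median(bx[T]))
cv2.imwrite("pics/s_last.png",cv2.resize(d["pixels"][180:280,200:320],None,fx=5,fy=5))
E
python3 tab.py
```

```text
clock: 4.4
position: [0.5375, -0.165, 0.0708]
ee_rot: [-3.103, -0.493, -0.001]
force: [1.2, 0.7, -0.1]
width: 0.004
gripper_force: 0.0
t 4.4 box mm [ 0.7 -7.  70.8] F [ 1.2  0.7 -0.1] w 0.0 tilt 0.0004 turn units 0.0
0,-3,71 -> [-0.02 -0.1  -0.01]
plate 230 by [-10.64767487  25.71546893  44.50373151] grey levels [ 98.66666667 103.         147.        ]
-12 9 [ 8. 12. 84.]
-8 8 [ 7. 10. 83.]
-4 6 [ 9. 13. 82.]
0 6 [ 7. 12. 83.]
12 10 [16. 21. 82.]
16 13 [-15.  19.  83.]
20 16 [-22.  20.  84.]
+x side face bx 47.949633839444445
```

View pics/s_last.png

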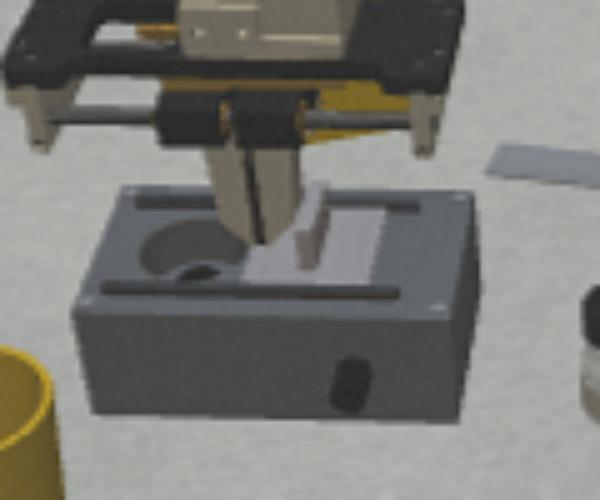

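The well is open: the round mouth is at crop (195,250) with its black key, and the tab is at (315,225). The shutter is at about 57 mm. I'll push 2–3 mm more to seat it.

```bash
python3 -m creep '[[0,-0.05,0,0,0],[0,-0.05,0,0,0],[0,0,0,0,0],[0,0,0,0,0]]'; python3 go.py; python3 tab.py
```

```text
clock: 4.95
position: [0.536, -0.1614, 0.0707]
ee_rot: [-3.103, -0.493, -0.0]
force: [-0.1, -0.6, -0.6]
width: 0.009
gripper_force: 0.1
t 4.95 box mm [ 0.4 -3.1 70.7] F [-0.1 -0.6 -0.6] w 0.01 tilt 0.0001 turn units -0.0
plate 226 by [-9.35019973 28.19577389 46.81450189] grey levels [ 98.33333333 102.66666667 147.33333333]
-8 8 [ 8. 13. 84.]
-4 9 [ 6. 13. 84.]
0 7 [ 7. 11. 83.]
16 10 [-21.  20.  83.]
20 26 [-22.  21.  83.]
+x side face bx 47.9698965975246
```

```bash
python3 -m creep '[[0,0.3,-0.1,0,0],[0,0.3,-0.2,0,0],[0,0.32,0,0,0],[0,0,0,0,0],[0,0,0,0,0]]'; python3 go.py 0,-40,50; python3 tab.py
```

```text
clock: 5.62
position: [0.5471, -0.1962, 0.0824]
ee_rot: [-3.102, -0.492, 0.001]
force: [0.7, -0.7, -0.2]
width: 0.007
gripper_force: 0.0
t 5.62 box mm [  0.2 -39.7  82.4] F [ 0.7 -0.7 -0.2] w 0.01 tilt 0.0007 turn units -0.0
0,-40,50 -> [-0.    0.01  0.81]
plate 268 by [-9.50824219 24.65161559 46.94100353] grey levels [ 98.         103.         146.66666667]
16 9 [-19.  21.  84.]
20 29 [-23.  19.  83.]
+x side face bx 48.071532753315395
```

View pics/s_last.png

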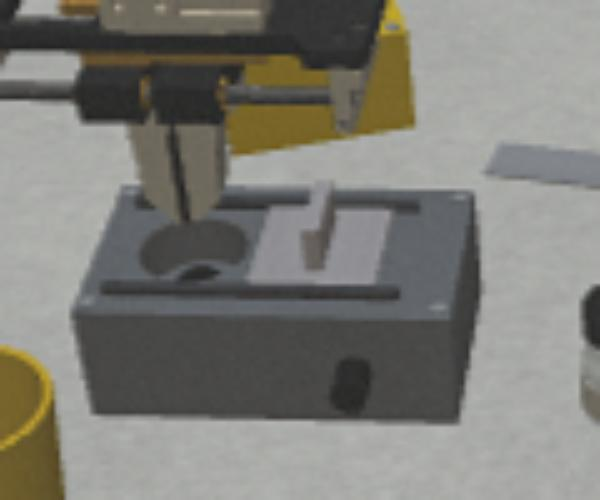

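The shutter stays open (tab at crop 317,225) and the fingertips (185,220) are over the well mouth (193,250). I'll go down slowly.

```bash
python3 -m creep '[[0,0,0.3,0,0],[0,0,0.3,0,0],[0,0,0.2,0,0],[0,0,0.1,0,0],[0,0,0,0,0],[0,0,0,0,0]]'; python3 go.py 0,-40,42 0,-40,36
```

```text
clock: 6.42
position: [0.5476, -0.1965, 0.047]
ee_rot: [3.102, 0.493, 0.001]
force: [0.8, 0.1, -0.1]
width: 0.005
gripper_force: 0.0
t 6.42 box mm [  0.6 -40.1  47. ] F [ 0.8  0.1 -0.1] w 0.0 tilt 0.0005 turn units 0.0
0,-40,42 -> [-0.02 -0.    0.12]
0,-40,36 -> [-0.   -0.    0.15]
```

```bash
python3 -m creep '[[0,0,0.1,0,0],[0,0,0.1,0,0],[0,0,0.05,0,0],[0,0,0,0,0],[0,0,0,0,0]]'; python3 go.py
```

```text
clock: 7.05
position: [0.5478, -0.1966, 0.037]
ee_rot: [3.102, 0.492, 0.001]
force: [1.2, 1.2, 3.7]
width: 0.003
gripper_force: 2.0
t 7.05 box mm [  0.7 -40.3  37. ] F [1.2 1.2 3.7] w 0.0 tilt 0.0008 turn units -0.0
```

```bash
python3 -m creep '[[0,0,0.04,0,0],[0,0,0,0,0],[0,0,0,0,0]]'; python3 go.py;python3 -m creep '[[0,0,0.03,0,0],[0,0,0,0,0],[0,0,0,0,0]]'; python3 go.py
```

```text
clock: 7.42
position: [0.5478, -0.1966, 0.0361]
ee_rot: [3.102, 0.492, 0.002]
force: [-2.5, 1.0, 13.1]
width: 0.005
gripper_force: 6.7
t 7.42 box mm [  0.8 -40.3  36.1] F [-2.5  1.  13.1] w 0.0 tilt 0.0011 turn units -0.0
clock: 7.8
position: [0.5479, -0.1966, 0.0358]
ee_rot: [3.102, 0.492, 0.002]
force: [-5.1, 1.9, 23.9]
width: 0.004
gripper_force: 11.9
t 7.8 box mm [  0.8 -40.3  35.8] F [-5.1  1.9 23.9] w 0.0 tilt 0.0015 turn units -0.0
```

The key is on its stop (24 N at 36 mm). Next I lift out, go over the tab and come down on its far side.

```bash
python3 -m creep '[[0,0,-0.4,0,0],[0,0,-0.5,0,0],[0,0,-0.5,0,0],[0,0,-0.5,0,0],[0,0,0,0,0],[0,-0.6,0,0,0],[0,-0.6,0,0,0],[0,-0.6,0,0,0],[0,-0.65,0,0,0],[0,0,0,0,0],[0,0,0,0,0]]'; python3 go.py 0,58,71; python3 tab.py
```

```text
clock: 9.18
position: [0.5167, -0.1038, 0.1094]
ee_rot: [3.103, 0.492, -0.002]
force: [-1.3, -0.8, -0.3]
width: 0.003
gripper_force: 0.0
t 9.18 box mm [-1.000e-01  5.760e+01  1.094e+02] F [-1.3 -0.8 -0.3] w 0.0 tilt 0.001 turn units -0.0
0,58,71 -> [ 0.   -0.01  0.96]
plate 270 by [-9.2664275  24.86632768 46.99347526] grey levels [ 98.         103.         146.66666667]
16 9 [16. 20. 83.]
20 26 [-23.  19.  84.]
+x side face bx 47.88723091463423
```

```bash
python3 -m creep '[[0,0,0.4,0,0],[0,0,0.4,0,0],[0,0,0.15,0,0],[0,0,0,0,0],[0,0,0,0,0]]'; python3 go.py;  python3 -m creep '[[0,0.15,0,0,0],[0,0.15,0,0,0],[0,0.15,0,0,0],[0,0.15,0,0,0],[0,0.15,0,0,0],[0,0.15,0,0,0],[0,0.15,0,0,0],[0,0.15,0,0,0],[0,0.15,0,0,0],[0,0.15,0,0,0],[0,0,0,0,0],[0,0,0,0,0]]'; python3 go.py 0,-14,71 0,-16.5,71
```

```text
clock: 9.85
position: [0.5173, -0.1032, 0.0721]
ee_rot: [3.103, 0.493, 0.001]
force: [1.2, -0.2, -0.5]
width: -0.001
gripper_force: 0.0
t 9.85 box mm [ 0.7 57.9 72.1] F [ 1.2 -0.2 -0.5] w -0.0 tilt 0.0004 turn units 0.0
clock: 11.35
position: [0.5354, -0.1605, 0.0718]
ee_rot: [3.103, 0.492, -0.001]
force: [-0.1, -0.0, 0.3]
width: 0.006
gripper_force: 0.0
t 11.35 box mm [ 0.1 -2.1 71.8] F [-0.1 -0.   0.3] w 0.01 tilt 0.0004 turn units -0.0
0,-14,71 -> [-0.    0.3   0.02]
0,-16.5,71 -> [0.   0.06 0.  ]
```

```bash
python3 -m creep '[[0,0.15,0,0,0],[0,0.15,0,0,0],[0,0,0,0,0],[0,0,0,0,0]]'; python3 go.py 0,-16.5,71; python3 tab.py; python3 -m creep '[[0,0.05,0,0,0],[0,0,0,0,0],[0,0,0,0,0]]'; python3 go.py 0,-16.5,71; python3 tab.py
```

```text
clock: 11.85
position: [0.5394, -0.172, 0.0719]
ee_rot: [3.103, 0.492, 0.0]
force: [-0.5, -0.1, 0.0]
width: 0.008
gripper_force: 0.0
t 11.85 box mm [  0.4 -14.3  71.9] F [-0.5 -0.1  0. ] w 0.01 tilt 0.0003 turn units -0.0
0,-16.5,71 -> [-0.01  0.06  0.02]
plate 207 by [-63.73835339 -44.36588425  -7.5008001 ] grey levels [ 98.66666667 101.66666667 146.33333333]
-40 7 [16. 19. 84.]
-36 11 [ 9. 21. 83.]
-32 14 [-5. 20. 84.]
-20 9 [ 7. 10. 83.]
-16 7 [ 5. 10. 83.]
-12 8 [ 7. 11. 84.]
-8 6 [ 9. 12. 84.]
+x side face bx 48.09448387886182
clock: 12.28
position: [0.54, -0.1736, 0.072]
ee_rot: [3.103, 0.493, 0.0]
force: [-0.3, 0.4, -0.0]
width: 0.006
gripper_force: 0.2
t 12.28 box mm [  0.5 -16.   72. ] F [-0.3  0.4 -0. ] w 0.01 tilt 0.0002 turn units 0.0
0,-16.5,71 -> [-0.01  0.01  0.02]
plate 207 by [-64.46292906 -46.54627196  -7.83862206] grey levels [ 99.         101.66666667 146.33333333]
-40 10 [ 9. 21. 84.]
-36 11 [ 0. 20. 84.]
-32 10 [ 1. 21. 83.]
-24 6 [ 7. 12. 83.]
-16 7 [ 8. 11. 83.]
-12 7 [ 8. 12. 83.]
+x side face bx 47.880260674765154
```

```bash
python3 -m creep '[[0,0.05,0,0,0],[0,0,0,0,0],[0,0,0,0,0]]'; python3 go.py; python3 tab.py | head -1;  python3 -m creep '[[0,0.04,0,0,0],[0,0,0,0,0],[0,0,0,0,0]]'; python3 go.py; python3 tab.py|head -1
```

```text
clock: 12.7
position: [0.5406, -0.1756, 0.0719]
ee_rot: [3.103, 0.492, 0.0]
force: [0.2, 0.5, -0.2]
width: 0.002
gripper_force: 0.2
t 12.7 box mm [  0.4 -18.1  71.9] F [ 0.2  0.5 -0.2] w 0.0 tilt 0.0002 turn units -0.0
plate 206 by [-66.63074346 -47.57124116 -10.18449142] grey levels [ 99.         101.66666667 146.33333333]
clock: 13.12
position: [0.5411, -0.1771, 0.072]
ee_rot: [3.103, 0.492, 0.0]
force: [0.2, 0.2, 0.2]
width: 0.005
gripper_force: 0.3
t 13.12 box mm [  0.4 -19.7  72. ] F [0.2 0.2 0.2] w 0.0 tilt 0.0002 turn units -0.0
plate 204 by [-67.97102337 -48.88087605 -11.50840515] grey levels [ 99.         101.66666667 146.33333333]
```

```bash
python3 -m creep '[[0,0.03,0,0,0],[0,0,0,0,0],[0,0,0,0,0]]'; python3 go.py; python3 tab.py | head -1;  python3 -m creep '[[0,0.03,0,0,0],[0,0,0,0,0],[0,0,0,0,0]]'; python3 go.py; python3 tab.py
```

```text
clock: 13.55
position: [0.5414, -0.1782, 0.0719]
ee_rot: [3.103, 0.492, 0.0]
force: [1.0, 1.1, 0.7]
width: 0.004
gripper_force: 0.4
t 13.55 box mm [  0.4 -20.9  71.9] F [1.  1.1 0.7] w 0.0 tilt 0.0001 turn units -0.0
plate 203 by [-69.14770798 -50.3140758  -12.51674623] grey levels [ 99.         101.66666667 146.33333333]
clock: 13.98
position: [0.5417, -0.1787, 0.0719]
ee_rot: [-3.102, -0.493, 0.0]
force: [-0.9, 4.5, 1.8]
width: -0.001
gripper_force: 2.4
t 13.97 box mm [  0.4 -21.4  71.9] F [-0.9  4.5  1.8] w -0.0 tilt 0.0007 turn units 0.01
plate 208 by [-69.11229737 -50.57723344 -12.87152868] grey levels [ 99.         101.66666667 146.16666667]
-40 17 [-2. 20. 83.]
-28 6 [ 7. 13. 81.]
-24 8 [ 6. 10. 84.]
-20 6 [ 7. 12. 83.]
-16 7 [ 8. 12. 83.]
+x side face bx 48.04269929381641
```

The shutter is on its stop (4.5 N, and the plate has travelled 60 mm in all). I'll back off and rise.

```bash
python3 -m creep '[[0,-0.2,0,0,0],[0,-0.2,0,0,0],[0,0,-0.5,0,0],[0,0,-0.8,0,0],[0,0,-0.8,0,0],[0,0,-0.8,0,0],[-0.8,0,-0.5,0,0],[-0.9,0.5,0,0,0],[-0.9,0.5,0,0,0],[-0.9,0.5,0,0,0],[0,0,0,0,0],[0,0,0,0,0]]'; python3 -m creep '[[0,0,0,0,0],[0,0,0,0,0],[0,0,0,0,0],[0,0,0,0,0]]'; python3 go.py; python3 tab.py
python3 - <<'E'
from cell import vision
import cv2
cv2.imwrite("pics/end.png",vision.get_image("scene")["pixels"])
E
```

```text
clock: 15.52
position: [0.4226, -0.2641, 0.208]
ee_rot: [3.103, 0.493, 0.001]
force: [0.4, 0.2, 0.5]
width: 0.005
gripper_force: 0.0
clock: 16.02
position: [0.4224, -0.2643, 0.2079]
ee_rot: [-3.103, -0.493, 0.0]
force: [0.1, -0.1, 0.2]
width: 0.007
gripper_force: 0.0
t 16.02 box mm [-139.4  -65.9  207.9] F [ 0.1 -0.1  0.2] w 0.01 tilt 0.0001 turn units 0.01
plate 256 by [-69.36470937 -34.08546228 -12.64839394] grey levels [ 96.33333333  99.         142.        ]
-44 13 [-22.  20.  84.]
-40 31 [-20.  21.  84.]
+x side face bx 48.00232898683514
```

View pics/end.png

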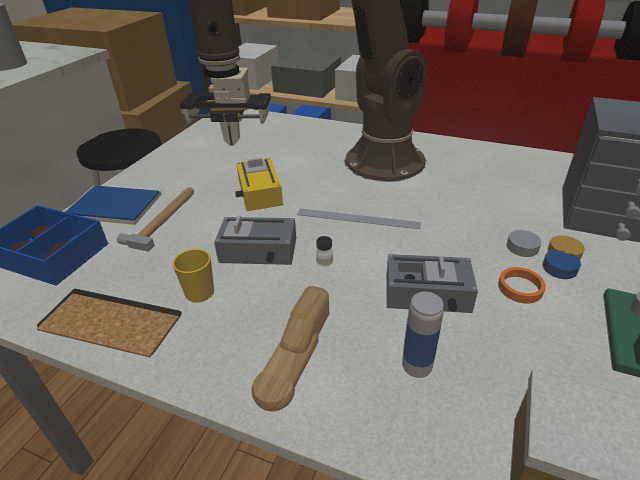

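The shutter is shut (tab at 238,226), the round box is in its place at (256,240), the square box at (430,282) is still open, nothing else has moved, and the arm is clear.

```bash
python3 -c "from cell import sign_off; print(sign_off())"
```

```text
the job is handed in; nothing more can be done
None
```

I pushed the round box's shutter fully open, pressed its reset key to the stop, pushed the shutter fully shut again, and handed the job in at about 16 s; the final picture shows both boxes and everything else in place, though the hand-in gave no verdict.

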